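# Eject the faulty card from the bench tester

### The job

The tester's card with the red grip is faulty: swing the ejector lever of its slot outward until the card has risen and stays up by itself, draw it up and out by its red grip, and stand it in the middle of the aluminium rest, contact edge down in the ledge and leaning back against the back plate. Leave the blue card seated, and do not shove the jar or the tape roll behind the rest.

Things in the scene. Friction and masses are not known exactly. Their poses are not given: they have to be found in the camera images.
- tester: Fixed grey bench tester, 126 (x) x 152 (y) x 92 mm, on the main bench top; display on its -x side. Origin on the bench top below the midpoint between its two card slots; z up. Case from y = -96 to +56 mm, top flat at z = 92 mm. The slots run along y, open at the top: front slot at x = -30, rear slot at x = +30 mm, middles at y = 0. A lever well, 14 mm deep, runs from each slot's -y end.
- slot_front (a point): Middle of the mouth of the front slot, on the case top (tester x = -30 mm, y = 0, z = 92 mm). The slot is 14 mm wide (x) where the grip sits and 7 mm wide in the guides, 18 to 42 mm either side of the middle.
- slot_rear (a point): The same for the rear slot (tester x = +30 mm).
- red_card: Faulty plug-in card, about 70 g: green board 4 mm thick (x), 80 wide (y), 56 high, with a red grip on top 10 mm thick (x), 40 wide (y), z = 54 to 72 mm. Origin: middle of the lower (contact) edge; z towards the grip, components on -x. Starts in either slot, upright, axes as the tester's, origin 20 mm above the bench, grip flush with the case top: no room for fingers until ejected.
- red_card_grip (a point): Middle of the red grip, 63 mm above the card's origin. Full lever travel lifts the card 24 mm and it stays up; the grip then stands 24 mm proud of the case. The card is out of its slot once its origin is 92 mm above the bench.
- blue_card: The good card, same shape and weight with a blue grip, seated in the other slot. Origin and axes as for the red card.
- ejector_front (a joint): Ejector lever of the front slot, rad: 0 = upright, card seated; 0.46 = end stop, leaning outward (tester's -y), card up. A bell crank that lifts the card from below; pivot at tester y = -52.6, z = 27 mm, axis along the tester's x. It stays where it is left; about 3 N on the thumb piece moves it.
- ejector_rear (a joint): The same for the rear slot's lever.
- lever_front (a point): Top of the front slot's lever (tester x = -30, y = -52.6, z = 122 mm when upright). Its black thumb piece, 11 mm (x) by 9 mm (y), stands 30 mm clear of the case top. Push its +y side (towards the card) in the tester's -y direction; at the end stop this point is 42 mm farther out and 10 mm lower.
- lever_rear (a point): The same for the rear slot's lever (tester x = +30 mm).
- rest: Fixed inspection rest of 3 mm bare aluminium sheet, 100 mm wide (y), on the red cabinet top at the robot's right, 6 mm below the bench top. Origin under it on the cabinet top, z up, open front to its -x. Back plate leans back 0.35 rad (top towards +x), rises from x = 4, z = 14 mm, 41 mm up the slope. Ledge square to it, 18 mm deep to the front lip, which is 7 mm high.
- ledge (a point): Middle of the upper face of the rest's ledge, 9 mm in front of the back plate: x = -4.5, z = 17 mm in the rest's frame.
- peg_jar: Jar with a black cap, 60 mm across and 80 mm high, behind the rest. Origin under it. To be left alone.
- tape_roll: Roll of pale yellow tape, 96 mm across, 25 mm high, behind the rest. Origin under it. To be left alone.

How it is judged:
By the outcome, as a careful person would: the job done as asked, in the order asked, and still so for the second after the job is handed in, with the robot touching nothing.
It also fails if it takes over 48 s, if anything falls off the work surface, if the arm or the gripper's body presses on something with over 40 N, if the wrist force passes 120 N, or if a joint passes its speed limit or range.

### The arm

A 6-joint arm with a two-finger parallel gripper is mounted at the origin on a cart in front of the work surface, level with it; the furniture and walls round the work are solid. World frame = base frame: x ahead of the robot, y to its left, z up, the work surface at z = 0. Lengths are in m, angles in rad, forces in N, time in s.
With the tool pointing down it reaches from about 0.35 to 0.8 m from the base axis. Payload 7.3 kg.
Tool frame: the origin (TCP) lies midway between the tips of the shut fingers; the grasp point (between the pads) lies 19 mm behind it; y points along the fingers, x is the direction in which the jaws open and shut, and the axes are right-handed (so a half turn about y gives the same grasp; the last joint's range is limited). The gripper opens to 85 mm and grips with 20 to 120 N. Pads are 22 mm wide; open, the fingers measure 114 mm over their backs; the gripper's body (76 mm by 85 mm) begins 54 mm behind the grasp point. The pads swing forward as they close: fully open they stand 13 mm farther back than shut.
Start: joints at [-1.437, 0.342, 1.524, -0, 1.275, -0.146], TCP at [0.145, -0.505, 0.231] pointing down, gripper open.
Joint ranges: [-2.53, 2.53], [-0.77, 2.02], [0.04, 2.7], [-1, 4.14], [0.28, 2.66], [-3.11, 3.11]. Speed limits (rad/s): [2.57, 2.57, 3.14, 3.14, 3.14, 3.14].

### API

Orientations are given as a unit quaternion [x, y, z, w].
In Python, from station import robot gives the robot as it stands. The module is installed in compiled form; this text tells all that it offers.
- The arm moves only by the shell command python3 -m jog 'ROWS' [FORCE]. ROWS is a JSON object of lists of equal length, an entry for each row: "claw": the opening, from 0 (shut) to 1 (fully open); "xyz": the shift along the tool's x, y, z in mm, a list of three; "rotation": the turn, a rotation vector about the tool's x, y, z in degrees, a list of three. In form: {"claw": [claw, ...], "xyz": [[dx, dy, dz], ...], "rotation": [[ax, ay, az], ...]}. A call has 1 to 10 rows; each row shifts and turns the pose as measured when the row begins, along the tool's axes as they then stand; what a row does not reach is not made up. A row lasts 1/8 s, in which the tool goes at most 62.5 mm and 10.7 degrees, less where a joint would pass 70% of its speed; a pose out of reach is approached as far as the arm can. A call is refused whole if a number of a shift passes 62.5 or a number of a turn 10.7, either way. A call with a gripper value outside its range is refused whole. The fingers move at their own pace and stop on an object; FORCE is the grip in N (left out, the last holds). Time passes only in rows, so rows that do not move let the fingers close. It gives the time, the measured TCP pose, the force and the opening at its end, in the units of the state.
- robot.observe(): the state, without advancing time (a new reading comes with each control period).
- robot.capture(name): name is "scene" or "side" or "wrist"; returns the picture (400x640x3 uint8, blue, green, red); there is no depth.
- robot.camera_model(name): a dict with "camera_matrix" (3x3 intrinsics, pixels), "extrinsics" (4x4, takes a point from camera to world coordinates); the wrist camera has in their place "tool_from_camera" (4x4, takes a point from camera to tool coordinates, whose origin is the TCP and whose axes are the tool frame's). Camera axes: x right, y up, looking along -z (the intrinsics and any distortion apply to the point x, -y, -z); pixel columns grow to the right and rows downward; lengths in m; the calibration is good to about 2 mm. The wrist camera is an equidistant fisheye: a pixel r from the principal point sees the ray r / f radians off the axis. A picture is of the moment at which its call begins: read the wrist's pose just before it. camera_model takes no time and is no camera call.
- robot.sign_off(): hands the job in, once; it reports no verdict.
The state is a dict: "time": time; "joint_positions": joint angles; "joint_velocities": joint speeds; "joint_efforts": joint torques, N m; "tcp_pos": TCP position; "tool_rot": TCP orientation; "wrist_force": force on the tool from outside, world axes, zero at the start; "torque": the same for the moment, N m; "opening": finger opening in m.
Only numpy, scipy, OpenCV 4.12 (cv2) and the standard library are available. Lean on these libraries where they do the work, as an engineer would, in place of code of your own. Each camera call takes 0.05 s, during which the arm holds its last target. There are 200 camera calls.

## Working session

There is one attempt and no reset: what is moved stays moved. The work goes in short steps, Python scripts to look and compute and a shell command to move; the robot and the scene stay as the last step left them, time stands still between calls to the robot, and variables do not carry over. Pictures are saved under pics/ and viewed, about 8 in all and at most 12, crops included, and the job is handed in when it is done.

```bash
mkdir -p pics; python3 - <<'E'
from station import robot
import cv2,numpy as np
np.set_printoptions(precision=4,suppress=True)
s=robot.observe()
print(s)
for n in ["scene","side","wrist"]:
    im=robot.capture(n); cv2.imwrite(f"pics/{n}0.png",im)
    print(n,robot.camera_model(n))
a=cv2.imread("pics/scene0.png");b=cv2.imread("pics/side0.png")
E
```

```text
{'time': 0.0, 'joint_positions': array([-1.437 ,  0.3427,  1.525 ,  0.    ,  1.2754, -0.146 ]), 'joint_velocities': array([-0.0012,  0.0007, -0.0006, -0.0007, -0.0003, -0.0002]), 'joint_efforts': array([  0.0025, -43.3664, -24.6007,  -0.    ,   0.0079,   0.    ]), 'tcp_pos': array([ 0.145 , -0.5042,  0.2306]), 'tool_rot': array([-0.5644,  0.4258, -0.425 ,  0.5652]), 'wrist_force': array([ 0.04  , -0.0352, -0.2503]), 'torque': array([ 0.0177,  0.017 , -0.0047]), 'opening': 0.08531846547891474}
scene {'camera_matrix': array([[448.4227,   0.    , 320.0182],
       [  0.    , 448.4227, 202.3766],
       [  0.    ,   0.    ,   1.    ]]), 'extrinsics': array([[-0.4872,  0.5686, -0.6629, -0.2511],
       [-0.8733, -0.3224,  0.3653,  0.4206],
       [-0.006 ,  0.7568,  0.6536,  0.9035],
       [ 0.    ,  0.    ,  0.    ,  1.    ]])}
side {'camera_matrix': array([[452.5348,   0.    , 319.4541],
       [  0.    , 452.5348, 202.1846],
       [  0.    ,   0.    ,   1.    ]]), 'extrinsics': array([[-0.838 ,  0.328 , -0.436 ,  0.1517],
       [-0.5456, -0.5103,  0.6648,  0.6064],
       [-0.0044,  0.795 ,  0.6066,  0.666 ],
       [ 0.    ,  0.    ,  0.    ,  1.    ]])}
wrist {'camera_matrix': array([[309.7069,   0.    , 310.8952],
       [  0.    , 309.7069, 198.6097],
       [  0.    ,   0.    ,   1.    ]]), 'tool_from_camera': array([[ 1.    , -0.    , -0.0017, -0.0001],
       [-0.0016,  0.3162, -0.9487, -0.1421],
       [ 0.0005,  0.9487,  0.3162,  0.0808],
       [ 0.    ,  0.    ,  0.    ,  1.    ]])}
```

View pics/scene0.png

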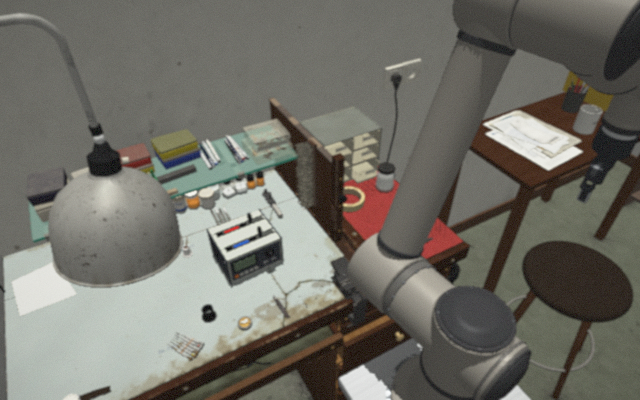

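View pics/side0.png

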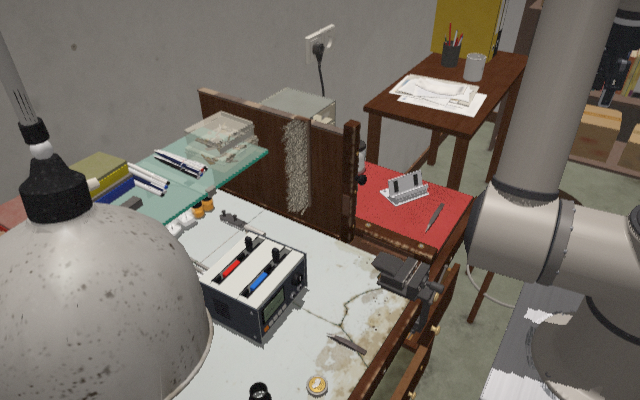

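View pics/wrist0.png

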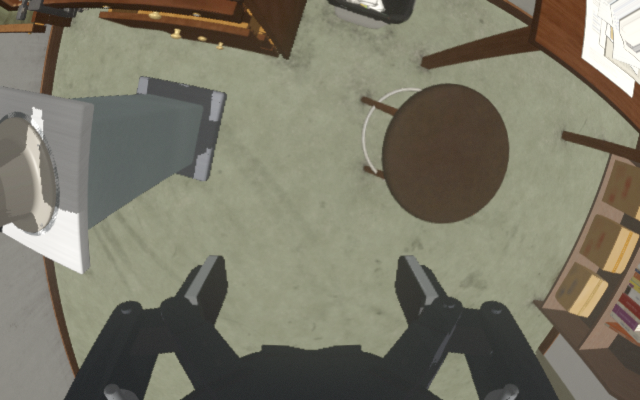

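The scene shows the tester at about (245,250) and the red cabinet at about (400,220), beyond a wooden partition. In the side view the red grip is near (232,265), in the rear slot away from the display. The blue grip is at (266,280), its levers' tops are near (249,243) and (280,257), and the rest is at (405,188). The wrist view shows only floor and the stool.

```bash
cat > h.py <<'E'
from station import robot
import cv2,numpy as np
from scipy.spatial.transform import Rotation as R
np.set_printoptions(precision=4,suppress=True)
def ray(n,px,tool=None):
    m=robot.camera_model(n);K=m["camera_matrix"];d=np.linalg.inv(K)@[px[0],px[1],1.]
    if n!="wrist": T=m["extrinsics"];v=np.array([d[0],-d[1],-1])
    else:
        r=np.hypot(d[0],d[1]);v=np.array([d[0]/r*np.sin(r),-d[1]/r*np.sin(r),-np.cos(r)])
        W=np.eye(4);W[:3,:3]=R.from_quat(tool[1]).as_matrix();W[:3,3]=tool[0];T=W@m["tool_from_camera"]
    v=T[:3,:3]@v
    return T[:3,3],v/np.linalg.norm(v)
def plane(n,px,z,tool=None):
    o,v=ray(n,px,tool);return o+v*(z-o[2])/v[2]
def tri(rs):
    A=sum(np.eye(3)-np.outer(v,v) for o,v in rs);b=sum((np.eye(3)-np.outer(v,v))@o for o,v in rs)
    p=np.linalg.solve(A,b);return p,[np.linalg.norm(np.cross(p-o,v)) for o,v in rs]
def blobs(im,lo,hi,box,amin=8):
    x0,y0,x1,y1=box;h=cv2.cvtColor(im,cv2.COLOR_BGR2HSV)
    m=np.zeros(h.shape[:2],np.uint8);m[y0:y1,x0:x1]=cv2.inRange(h,lo,hi)[y0:y1,x0:x1]
    n,l,st,c=cv2.connectedComponentsWithStats(m)
    return [(st[i,4],c[i],cv2.boxPoints(cv2.minAreaRect(np.argwhere(l==i)[:,::-1].astype(np.float32)))) for i in range(1,n) if st[i,4]>=amin]
E
python3 - <<'E'
from h import *
B={"scene":(200,205,290,290),"side":(195,225,315,345)}
for n in B:
    im=cv2.imread(f"pics/{n}0.png")
    for c,lo,hi in [("red",(0,140,60),(8,255,255)),("blue",(100,120,60),(125,255,255)),("blk",(0,0,0),(180,255,40))]:
        for a,ct,bx in blobs(im,lo,hi,B[n]):
            if c!="blk": print(n,c,a,ct,plane(n,ct,.092),[plane(n,p,.092)[:2].round(4).tolist() for p in bx])
a=cv2.imread("pics/side0.png");b=cv2.imread("pics/scene0.png")
z=lambda i,x,y,w,h,k:cv2.resize(i[y:y+h,x:x+w],None,fx=k,fy=k,interpolation=cv2.INTER_CUBIC)
top=np.hstack([z(a,195,225,120,90,3.33),z(a,350,150,120,90,3.33)])
bot=np.hstack([z(b,195,200,100,75,4),z(b,330,150,100,75,4)])
w=min(top.shape[1],bot.shape[1]);cv2.imwrite("pics/crop1.png",np.vstack([top[:,:w],bot[:,:w]]));print(top.shape,bot.shape)
E
```

```text
scene red 38 [231.3421 229.0263] [0.5929 0.2189 0.092 ] [[0.5967, 0.2388], [0.5986, 0.1992], [0.5895, 0.2003], [0.5878, 0.2396]]
scene blue 47 [240.7447 243.2553] [0.5329 0.2165 0.092 ] [[0.5374, 0.2365], [0.5385, 0.1958], [0.5287, 0.197], [0.5278, 0.2374]]
side red 110 [230.4273 268.1909] [0.5916 0.2222 0.092 ] [[0.5958, 0.2429], [0.5988, 0.1981], [0.5876, 0.2014], [0.5851, 0.2457]]
side blue 125 [258.184 280.76 ] [0.5317 0.2189 0.092 ] [[0.536, 0.2398], [0.5388, 0.1954], [0.5275, 0.1984], [0.5251, 0.2423]]
(300, 800, 3) (300, 800, 3)
```

View pics/crop1.png

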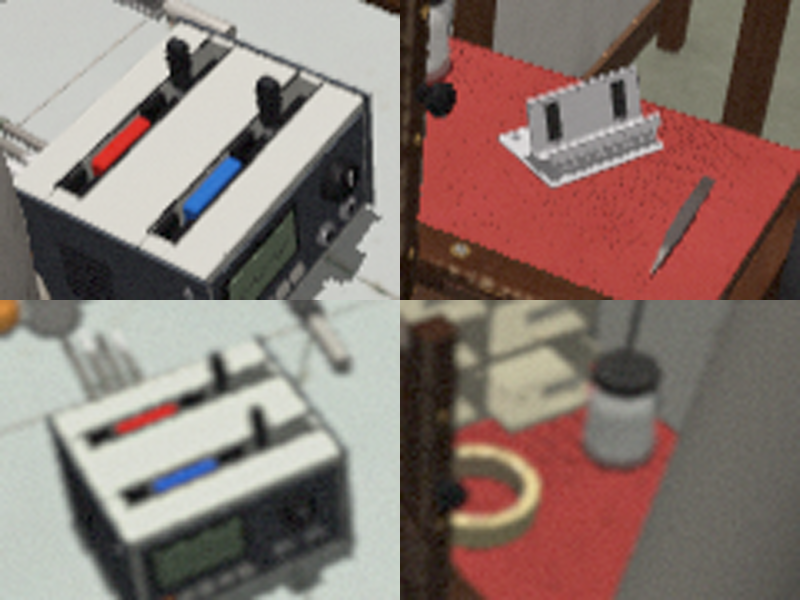

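The crop confirms that red is in the rear slot, with its lever top at side pixel ~(248.5,238.5) and scene pixel ~(249,214). The rest's plate and lip are visible in the side view only, with front base corners at ~(395,206) and (429,194).

```bash
python3 - <<'E'
from h import *
print(R.from_quat(robot.observe()["tool_rot"]).as_matrix())
print("lever",tri([ray("side",(248.4,238.5)),ray("scene",(249.2,213.7))]),plane("side",(248.4,238.5),.12),plane("scene",(249.2,213.7),.12))
for n,p in [("frontL",(395.3,205.9)),("frontR",(428.7,194.1)),("rearL",(380,190.5))]: print(n,plane("side",p,-.004))
for n,p in [("plate top L",(388.5,180.5)),("plate top R",(421,170.5))]: print(n,plane("side",p,-.006+.014+.041*.94))
for n,p in [("lip L",(396,203)),("lip R",(427,185))]: print(n,plane("side",p,.02))
o=plane("side",(352,240),0);print("post base",o)
for n,px in [("post top",(351,122)),("far top",(200,90)),("far top2",(342,128))]:
    for z in (.1,.15,.2,.25,.3):print(n,z,plane("side",px,z)[:2],end=" ")
    print()
print("post scene",[ (z,plane("scene",(334,152),z)[:2]) for z in (.1,.15,.2,.25,.3)], plane("scene",(275,103),.2))
print("tape",plane("scene",(354,195),.019),"jar cap",plane("scene",(387,168),.074),"cabinet corner", plane("side",(473,197),-.006))
E
```

```text
[[ 0.2762 -0.0002  0.9611]
 [-0.9611  0.0012  0.2762]
 [-0.0012 -1.      0.0002]]
lever (array([0.5962, 0.1648, 0.1176]), [np.float64(0.0009938615612485153), np.float64(0.0009938615612486025)]) [0.593  0.1676 0.12  ] [0.5949 0.165  0.12  ]
frontL [ 0.4714 -0.2145 -0.004 ]
frontR [ 0.4222 -0.3032 -0.004 ]
rearL [ 0.5313 -0.2513 -0.004 ]
plate top L [ 0.5042 -0.2344  0.0465]
plate top R [ 0.4558 -0.3173  0.0465]
lip L [ 0.4634 -0.196   0.02  ]
lip R [ 0.4307 -0.3041  0.02  ]
post base [ 0.4963 -0.0478  0.    ]
post top 0.1 [ 0.681 -0.357] post top 0.15 [ 0.6342 -0.2719] post top 0.2 [ 0.5875 -0.1868] post top 0.25 [ 0.5407 -0.1017] post top 0.3 [ 0.4939 -0.0166] 
far top 0.1 [ 1.1755 -0.2908] far top 0.15 [ 1.0851 -0.2115] far top 0.2 [ 0.9946 -0.1323] far top 0.25 [ 0.9042 -0.053 ] far top 0.3 [0.8137 0.0262] 
far top2 0.1 [ 0.684 -0.315] far top2 0.15 [ 0.637  -0.2336] far top2 0.2 [ 0.5899 -0.1522] far top2 0.25 [ 0.5429 -0.0708] far top2 0.3 [0.4959 0.0106] 
post scene [(0.1, array([ 0.754, -0.185])), (0.15, array([ 0.6915, -0.1473])), (0.2, array([ 0.6289, -0.1096])), (0.25, array([ 0.5664, -0.0719])), (0.3, array([ 0.5038, -0.0342]))] [ 0.9633 -0.0853  0.2   ]
tape [ 0.6246 -0.1814  0.019 ] jar cap [ 0.6301 -0.3031  0.074 ] cabinet corner [ 0.3261 -0.3537 -0.006 ]
```

```bash
cat >> h.py <<'E'
def tool(): 
    s=robot.observe();return s["tcp_pos"],s["tool_rot"]
def frame(az,lean=0):
    # tool x at azimuth az, tool y down; lean>0 tips the wrist toward +x(az)
    c,s_=np.cos(az),np.sin(az);M=np.array([[c,0,-s_],[s_,0,c],[0,-1,0]]);M=M@np.eye(3)
    return M@R.from_euler('z',lean).as_matrix()
def plan(pts,M,n,M0=None,p0=None):
    p,q=tool();M0=R.from_quat(q).as_matrix() if M0 is None else M0;p=p if p0 is None else p0
    rv=R.from_matrix(M0.T@M).as_rotvec(degrees=True);print("turn",rv)
    P=np.array([p,*pts]);L=np.r_[0,np.cumsum(np.linalg.norm(np.diff(P,axis=0),axis=1))]
    X=np.array([np.interp(np.linspace(0,L[-1],n+1),L,P[:,i]) for i in range(3)]).T
    for i in range(n):
        Mi=M0@R.from_rotvec(rv*i/n,degrees=True).as_matrix()
        print(((X[i+1]-X[i])@Mi*1000).round(1).tolist(),(rv/n).round(1).tolist(),X[i+1])
E
python3 - <<'E'
from h import *
# lamp: silhouette right edge rays, scene & side
for n,p in [("scene",(182,255)),("side",(212,370)),("scene",(115,290)),("scene",(52,265))]:
    for z in (.1,.2,.3,.4): print(n,p,z,plane(n,p,z)[:2])
print(tri([ray("scene",(104,160)),ray("side",(48,190))]))
y=.05;t=np.array([-np.sin(y),np.cos(y)]);c=np.array([.592,.2205])
a=c-.030*t;print(a)
plan([[.145,-.505,.36],[.43,-.05,.36],[*a,.2]],frame(y),18)
E
```

```text
scene (182, 255) 0.1 [0.5583 0.357 ]
scene (182, 255) 0.2 [0.4576 0.3649]
scene (182, 255) 0.3 [0.3568 0.3729]
scene (182, 255) 0.4 [0.2561 0.3808]
side (212, 370) 0.1 [0.4744 0.3889]
side (212, 370) 0.2 [0.4174 0.4273]
side (212, 370) 0.3 [0.3604 0.4657]
side (212, 370) 0.4 [0.3034 0.5042]
scene (115, 290) 0.1 [0.5279 0.5182]
scene (115, 290) 0.2 [0.431  0.5061]
scene (115, 290) 0.3 [0.334  0.4939]
scene (115, 290) 0.4 [0.237  0.4818]
scene (52, 265) 0.1 [0.6788 0.6351]
scene (52, 265) 0.2 [0.563  0.6084]
scene (52, 265) 0.3 [0.4473 0.5817]
scene (52, 265) 0.4 [0.3316 0.555 ]
(array([0.5922, 0.4427, 0.3926]), [np.float64(0.0022242897480463275), np.float64(0.0022242897480462685)])
[0.5935 0.1905]
turn [ -0.0531 -76.8334  -0.0501]
[0.2, -55.4, -0.1] [-0.0, -4.3, -0.0] [ 0.145  -0.5046  0.2862]
[0.2, -55.4, -0.1] [-0.0, -4.3, -0.0] [ 0.145  -0.5049  0.3417]
[-20.3, -18.3, 31.0] [-0.0, -4.3, -0.0] [ 0.1647 -0.4735  0.36  ]
[-27.0, 0.0, 48.4] [-0.0, -4.3, -0.0] [ 0.1941 -0.4265  0.36  ]
[-23.3, 0.0, 50.3] [-0.0, -4.3, -0.0] [ 0.2236 -0.3796  0.36  ]
[-19.5, 0.0, 51.9] [-0.0, -4.3, -0.0] [ 0.253  -0.3326  0.36  ]
[-15.6, 0.0, 53.2] [-0.0, -4.3, -0.0] [ 0.2824 -0.2856  0.36  ]
[-11.6, 0.0, 54.2] [-0.0, -4.3, -0.0] [ 0.3119 -0.2386  0.36  ]
[-7.5, 0.0, 54.9] [-0.0, -4.3, -0.0] [ 0.3413 -0.1916  0.36  ]
[-3.4, 0.0, 55.3] [-0.0, -4.3, -0.0] [ 0.3707 -0.1446  0.36  ]
[0.8, 0.0, 55.4] [-0.0, -4.3, -0.0] [ 0.4002 -0.0976  0.36  ]
[4.9, 0.0, 55.2] [-0.0, -4.3, -0.0] [ 0.4296 -0.0506  0.36  ]
[9.7, 26.4, 47.7] [-0.0, -4.3, -0.0] [ 0.4569 -0.0104  0.3336]
[13.2, 26.7, 46.8] [-0.0, -4.3, -0.0] [0.4843 0.0298 0.3069]
[16.6, 26.7, 45.6] [-0.0, -4.3, -0.0] [0.5116 0.07   0.2802]
[20.0, 26.7, 44.3] [-0.0, -4.3, -0.0] [0.5389 0.1102 0.2535]
[23.2, 26.7, 42.7] [-0.0, -4.3, -0.0] [0.5662 0.1504 0.2267]
[26.3, 26.7, 40.8] [-0.0, -4.3, -0.0] [0.5935 0.1905 0.2   ]
```

```bash
python3 - <<'E'
from h import *
from scipy.optimize import least_squares
S=[(182,248),(170,268),(150,281),(115,290),(85,284),(62,272)];D=[(213,358),(205,378),(192,399)]
for z in np.arange(.08,.40,.04):
    P=np.array([plane("scene",p,z)[:2] for p in S]+[plane("side",p,z)[:2] for p in D])
    f=least_squares(lambda c:np.hypot(*(P-c[:2]).T)-c[2],[.55,.48,.13]);print(round(z,2),f.x,(f.fun*1000).round(1))
E
```

```text
0.08 [0.647  0.4592 0.1421] [-22.8 -25.4 -28.6 -25.1 -13.9  21.3  33.2  31.5  29.7]
0.12 [0.6112 0.4608 0.1352] [-15.4 -15.7 -18.8 -18.7 -13.2  16.1  22.2  21.8  21.7]
0.16 [0.5765 0.4615 0.1293] [ -8.9  -6.6  -9.3 -11.8 -11.7  11.1  10.9  12.3  14.1]
0.2 [0.5436 0.4609 0.1255] [-4.2  1.5 -0.1 -4.1 -9.2  6.4 -0.6  3.1  7.1]
0.24 [0.5144 0.4577 0.1254] [ -2.3   7.9   8.5   4.3  -5.1   2.2 -11.7  -5.2   1.6]
0.28 [0.4904 0.45   0.1319] [ -4.7  11.5  15.4  12.7   0.6  -0.4 -21.6 -11.6  -2.1]
0.32 [0.4656 0.4374 0.1411] [ -9.9  11.8  19.1  19.3   7.1   1.2 -28.6 -15.9  -4. ]
0.36 [0.4007 0.4305 0.118 ] [-12.3   7.6  15.5  18.9  12.5  13.3 -33.4 -18.3  -3.8]
```

```bash
python3 -m jog '{"claw":[1,1,1,1,1,0.5,0,0,0,0],"xyz":[[0,-55,0],[0,-55,0],[-20,-18,31],[-27,0,48],[-23,0,50],[-20,0,52],[-16,0,53],[-12,0,54],[-8,0,55],[-3,0,55]],"rotation":[[0,-4.3,0],[0,-4.3,0],[0,-4.3,0],[0,-4.3,0],[0,-4.3,0],[0,-4.3,0],[0,-4.3,0],[0,-4.3,0],[0,-4.3,0],[0,-4.3,0]]}' 40
```

```text
time: 1.4
tcp_pos: [0.3673, -0.132, 0.362]
tool_rot: [-0.68, 0.184, -0.183, 0.685]
wrist_force: [1.1, -0.8, -0.5]
opening: 0.0002
```

```bash
python3 -m jog '{"claw":[0,0,0,0,0,0],"xyz":[[1,0,55],[5,0,55],[10,26,48],[13,27,47],[17,27,46],[20,27,44]],"rotation":[[0,-5.0,0],[0,-5.0,0],[0,-5.0,0],[0,-5.0,0],[0,-5.0,0],[0,-5.0,0]]}'
python3 - <<'E'
from h import *
for n in ["scene","side","wrist"]:
    t=tool();cv2.imwrite(f"pics/{n}1.png",robot.capture(n))
    if n=="wrist": print(t)
y=.05;tt=np.array([-np.sin(y),np.cos(y)]);c=np.array([.592,.2205])
plan([[*(c-.030*tt),.15]],frame(y),4)
a=cv2.imread("pics/scene1.png")[120:270,300:460];a=cv2.resize(a,None,fx=2.5,fy=2.5,interpolation=cv2.INTER_CUBIC)
b=cv2.resize(cv2.imread("pics/wrist1.png"),(600,375)); 
o=np.zeros((375,800,3),np.uint8);o[:,:400]=a[:375];o[:,400:]=cv2.resize(cv2.imread("pics/wrist1.png")[0:320,120:460],(400,375));cv2.imwrite("pics/c2.png",o)
E
```

```text
time: 2.15
tcp_pos: [0.5255, 0.1432, 0.2555]
tool_rot: [-0.705, -0.009, 0.004, 0.709]
wrist_force: [1.5, -0.9, 0.1]
opening: -0.0001
(array([0.5245, 0.1451, 0.2522]), array([-0.7049, -0.0074,  0.0077,  0.7092]))
turn [-0.2864 -1.7938  0.0857]
[17.5, 26.1, 11.4] [-0.1, -0.4, 0.0] [0.5417 0.1551 0.228 ]
[17.6, 26.1, 11.3] [-0.1, -0.4, 0.0] [0.559  0.1669 0.202 ]
[17.6, 26.1, 11.1] [-0.1, -0.4, 0.0] [0.5762 0.1787 0.176 ]
[17.7, 26.0, 11.0] [-0.1, -0.4, 0.0] [0.5935 0.1905 0.15  ]
```

View pics/c2.png

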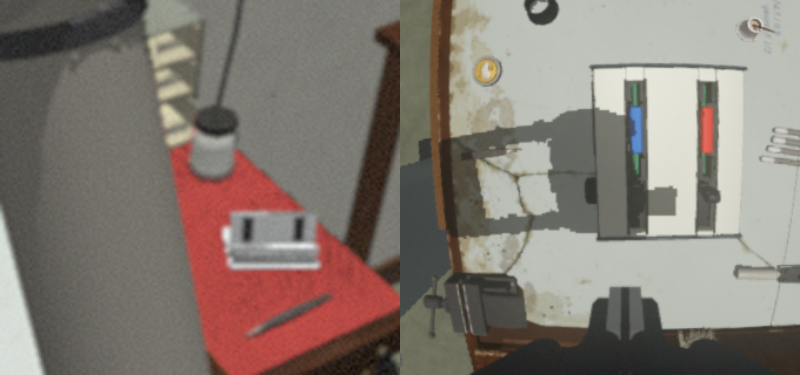

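The left panel shows the rest clearly in the scene view, with plate top corners at ~(392.8,205.2) and (427.2,205.2). The right panel is the wrist view: red grip at ~(707,130), rear lever at (711,192), and closed fingers at (625,310), with a clear path to them.

```bash
python3 - <<'E'
from h import *
t=(np.array([0.5245, 0.1451, 0.2522]), np.array([-0.7049, -0.0074,  0.0077,  0.7092]))
im=cv2.imread("pics/wrist1.png")
for c,lo,hi in [("red",(0,140,60),(8,255,255)),("blue",(100,120,60),(125,255,255))]:
    for a,ct,bx in blobs(im,lo,hi,(300,50,420,200),40): print(c,a,ct,plane("wrist",ct,.092,t),[plane("wrist",p,.092,t)[:2].round(4).tolist() for p in bx])
print("lever",plane("wrist",(120+(711-400)*.85,192*320/375),.122,t))
# rest
f=lambda u,v:(300+u/2.5,120+v/2.5)
sd={"topL":(388.5,180.5),"topR":(421,170.5),"frL":(395.3,205.9),"frR":(428.7,194.1)}
sc={"topL":f(231,212),"topR":f(317,212),"frL":f(228,268),"frR":f(321,268)}
for k in sd: print(k,tri([ray("side",sd[k]),ray("scene",sc[k])]),plane("scene",sc[k],.0465 if k[0]=="t" else -.004))
for n in ("scene1","side1"):
    a=cv2.imread(f"pics/{n}.png");b=a[190:240,380:440] if n=="scene1" else a[155:215,370:440]
    cv2.imwrite(f"pics/r_{n}.png",cv2.resize(b,(400,400),interpolation=cv2.INTER_CUBIC))
cv2.imwrite("pics/c3.png",np.hstack([cv2.imread("pics/r_scene1.png"),cv2.imread("pics/r_side1.png")]))
E
```

```text
red 355 [380.8225 110.4845] [0.5911 0.2185 0.092 ] [[0.5854, 0.2375], [0.5945, 0.2382], [0.5964, 0.2003], [0.5872, 0.1998]]
blue 318 [320.9371 110.5157] [0.5323 0.2158 0.092 ] [[0.5258, 0.2346], [0.5349, 0.2353], [0.5378, 0.1969], [0.5285, 0.1962]]
lever [0.5908 0.1708 0.122 ]
topL (array([ 0.5051, -0.2359,  0.0458]), [np.float64(0.0004159282769174243), np.float64(0.0004159282769174521)]) [ 0.505  -0.2357  0.0465]
topR (array([ 0.4591, -0.326 ,  0.0415]), [np.float64(0.0007878580358567516), np.float64(0.0007878580358565988)]) [ 0.4559 -0.3224  0.0465]
frL (array([ 0.4703, -0.2121, -0.0026]), [np.float64(0.0004974649794429404), np.float64(0.0004974649794430625)]) [ 0.4708 -0.2127 -0.004 ]
frR (array([ 0.4253, -0.3146, -0.0131]), [np.float64(0.0007510075637050653), np.float64(0.0007510075637050216)]) [ 0.4177 -0.3066 -0.004 ]
```

View pics/c3.png

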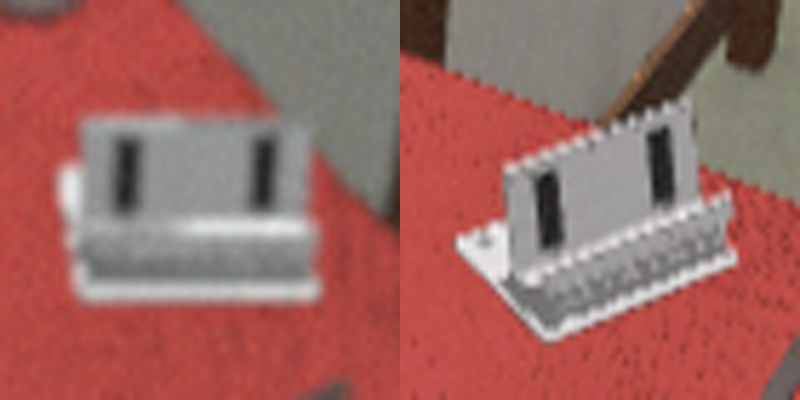

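Rest in scene and side views: plate top edge spans (392,206)–(427,206) in the scene view, ledge facing the robot, yaw ≈ -0.515. Moving to just behind the lever.

```bash
python3 -m jog '{"claw":[0,0,0,0,0],"xyz":[[17.5,26,11],[17.5,26,11],[17.5,26,11],[17.5,26,11],[0,0,0]],"rotation":[[0,-0.4,0],[0,-0.4,0],[0,-0.4,0],[0,-0.4,0],[0,0,0]]}'
python3 - <<'E'
from h import *
y=.05;tt=np.array([-np.sin(y),np.cos(y)]);c=np.array([.592,.2195])
plan([[*(c-.029*tt),.104]],frame(y),2)
E
```

```text
time: 2.92
tcp_pos: [0.5963, 0.1859, 0.1528]
tool_rot: [-0.706, -0.017, 0.011, 0.708]
wrist_force: [-1.0, -0.5, 0.9]
opening: -0.0001
turn [-0.1935 -0.5667  0.4524]
[-1.5, 24.4, 2.3] [-0.1, -0.3, 0.2] [0.5949 0.1882 0.1284]
[-1.4, 24.4, 2.4] [-0.1, -0.3, 0.2] [0.5934 0.1905 0.104 ]
```

```bash
python3 -m jog '{"claw":[0,0,0],"xyz":[[-1,24,2],[-1,24,2],[0,0,0]],"rotation":[[0,0,0],[0,-0.5,0],[0,0,0]]}'; python3 -m jog '{"claw":[0,0,0,0],"xyz":[[0,0,-8],[0,0,-8],[0,0,-8],[0,0,-6]],"rotation":[[0,0,0],[0,0,0],[0,0,0],[0,0,0]]}'
```

```text
time: 3.3
tcp_pos: [0.5955, 0.1868, 0.1099]
tool_rot: [-0.706, -0.021, 0.011, 0.708]
wrist_force: [0.3, -0.7, -0.2]
opening: 0.0001
time: 3.8
tcp_pos: [0.5984, 0.1548, 0.1151]
tool_rot: [-0.705, -0.023, 0.008, 0.709]
wrist_force: [0.2, 2.5, -0.6]
opening: 0.0003
```

```bash
python3 -m jog '{"claw":[0,0,0],"xyz":[[-2,11,-1],[-1,3,-6],[0,0,-6]],"rotation":[[0,0,0],[0.3,0,0],[0,0,0]]}';python3 -m jog '{"claw":[0],"xyz":[[0,0,-5]],"rotation":[[0,0,0]]}'
```

```text
time: 4.18
tcp_pos: [0.5966, 0.143, 0.1004]
tool_rot: [-0.701, -0.023, 0.007, 0.712]
wrist_force: [-0.0, 22.2, -0.8]
opening: -0.0002
time: 4.3
tcp_pos: [0.5967, 0.1427, 0.1003]
tool_rot: [-0.698, -0.023, 0.007, 0.715]
wrist_force: [-0.3, 28.0, 0.3]
opening: 0.0001
```

```bash
python3 -m jog '{"claw":[0,0,0.2,0.35],"xyz":[[0,0,8],[0,-30,8],[0,-40,0],[0,0,10]],"rotation":[[-0.5,0,0],[-0.5,0,0],[0,0,0],[0,0,0]]}'
python3 - <<'E'
from h import *
t=tool();im=robot.capture("wrist");cv2.imwrite("pics/wrist2.png",im);print(t)
for a,ct,bx in blobs(im,(0,140,60),(8,255,255),(150,0,500,330),60): print(a,ct,plane("wrist",ct,.116,t),[plane("wrist",p,.116,t)[:2].round(4).tolist() for p in bx])
s=robot.capture("side");cv2.imwrite("pics/side2.png",s)
cv2.imwrite("pics/c4.png",np.hstack([cv2.resize(im[0:330,150:480],(400,400)),cv2.resize(s[215:325,195:305],(400,400),interpolation=cv2.INTER_CUBIC)]))
E
```

```text
time: 4.8
tcp_pos: [0.5931, 0.1671, 0.1709]
tool_rot: [-0.706, -0.022, 0.008, 0.708]
wrist_force: [-1.1, 0.9, 0.1]
opening: 0.0299
(array([0.5931, 0.1671, 0.1709]), array([-0.7059, -0.0217,  0.0078,  0.708 ]))
162 [308.5617 166.8086] [0.5907 0.2042 0.116 ] [[0.5874, 0.2139], [0.5951, 0.2142], [0.5958, 0.1983], [0.588, 0.198]]
```

View pics/c4.png

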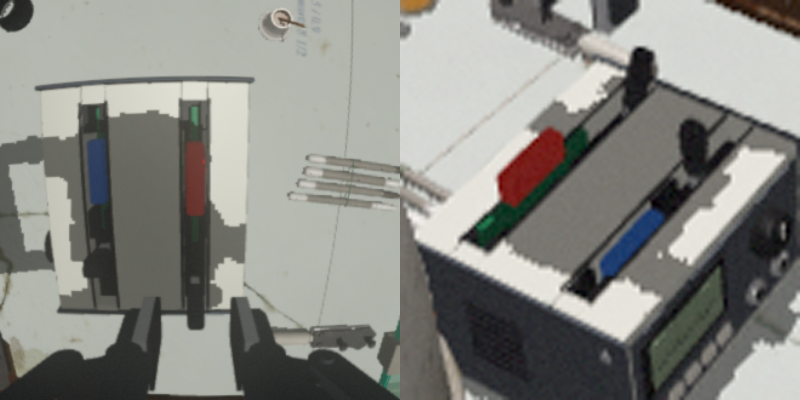

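Wrist view: the red grip (crop ~(196,178)) stands proud and its lever leans out to (196,315). The side view confirms the red card is up and the blue one still seated.

```bash
python3 - <<'E'
from h import *
im=cv2.imread("pics/wrist2.png");t=(np.array([0.5931, 0.1671, 0.1709]), np.array([-0.7059, -0.0217,  0.0078,  0.708 ]))
for a,ct,bx in blobs(im,(0,120,25),(10,255,255),(280,80,350,220),100): print(a,ct,plane("wrist",ct,.116,t),[plane("wrist",p,.116,t)[:2].round(4).tolist() for p in bx])
y=.05
plan([[.592,.2195,.135]],frame(y),2)
E
```

```text
816 [310.4877 148.1213] [0.5915 0.2166 0.116 ] [[0.5858, 0.2358], [0.5952, 0.2364], [0.5979, 0.1977], [0.5881, 0.1971]]
turn [-0.1544 -0.3935  0.7742]
[1.4, 16.3, 25.6] [-0.1, -0.2, 0.4] [0.5915 0.1938 0.1512]
[1.6, 16.3, 25.6] [-0.1, -0.2, 0.4] [0.592  0.2195 0.135 ]
```

```bash
python3 -m jog '{"claw":[0.35,0.35,0.35,0.35],"xyz":[[1,5,25],[1,5,25],[0,12,1],[0,8,0]],"rotation":[[0,-0.3,0.4],[0,-0.2,0.3],[0,0,0],[0,0,0]]}'
python3 - <<'E'
from h import *
plan([[.592,.2175,.098]],frame(.055),2)
print(robot.observe()["wrist_force"])
E
```

```text
time: 5.4
tcp_pos: [0.5884, 0.2174, 0.1309]
tool_rot: [0.707, 0.015, -0.021, -0.706]
wrist_force: [-0.0, -0.6, -0.4]
opening: 0.03
turn [ 0.0801 -0.2034 -0.4565]
[1.9, 16.4, -0.0] [0.0, -0.1, -0.2] [0.5902 0.2175 0.1145]
[1.9, 16.4, -0.1] [0.0, -0.1, -0.2] [0.592  0.2175 0.098 ]
[-0.0227 -0.6462 -0.4029]
```

```bash
python3 -m jog '{"claw":[0.35,0.35,0.35],"xyz":[[2,16,0],[2,15,0],[0,2,0]],"rotation":[[0,0,-0.4],[0,0,0],[0,0,0]]}';  python3 -m jog '{"claw":[0,0,0],"xyz":[[0,0,0],[0,0,0],[0,0,0]],"rotation":[[0,0,0],[0,0,0],[0,0,0]]}' 50
```

```text
time: 5.78
tcp_pos: [0.5914, 0.2146, 0.0938]
tool_rot: [0.708, 0.016, -0.019, -0.706]
wrist_force: [0.1, -0.4, -0.4]
opening: 0.03
time: 6.15
tcp_pos: [0.5919, 0.2142, 0.0947]
tool_rot: [0.708, 0.016, -0.019, -0.706]
wrist_force: [-1.0, 0.8, -1.1]
opening: 0.0087
```

```bash
python3 -m jog '{"claw":[0,0,0,0],"xyz":[[0,-12,0],[0,-15,0],[0,-20,0],[0,-20,0]],"rotation":[[0,0,0],[0,0,0],[0,0,0],[0,0,0]]}';  python3 -m jog '{"claw":[0,0,0,0],"xyz":[[0,-30,0],[0,-40,0],[0,-50,0],[0,0,0]],"rotation":[[0,0,0],[0,0,0],[0,0,0],[0,0,0]]}'
python3 - <<'E'
from h import *
t=tool();im=robot.capture("wrist");cv2.imwrite("pics/wrist3.png",im);s=robot.capture("side");cv2.imwrite("pics/side3.png",s)
cv2.imwrite("pics/c5.png",np.hstack([cv2.resize(im,(400,250)),cv2.resize(s[75:325,150:550],(400,250))]))
yw=-.515;ax=np.array([.857,-.515])
M=frame(-.515,0)
plan([[.44,.0,.34],[.38,-.2,.34]],M,11)
E
```

```text
time: 6.65
tcp_pos: [0.5921, 0.2145, 0.1663]
tool_rot: [0.708, 0.016, -0.019, -0.706]
wrist_force: [0.1, 0.6, -1.3]
opening: 0.009
time: 7.15
tcp_pos: [0.5929, 0.2151, 0.2982]
tool_rot: [0.707, 0.02, -0.015, -0.706]
wrist_force: [0.2, -0.3, -1.1]
opening: 0.0094
turn [ 0.2093 32.3354 -0.0845]
[-26.2, -7.4, -33.6] [0.0, 2.9, -0.0] [0.5668 0.1799 0.3007]
[-24.5, -7.5, -34.9] [0.0, 2.9, -0.0] [0.5422 0.1451 0.3083]
[-22.6, -7.5, -36.1] [0.0, 2.9, -0.0] [0.5177 0.1103 0.3159]
[-20.8, -7.5, -37.2] [0.0, 2.9, -0.0] [0.4932 0.0755 0.3235]
[-18.8, -7.5, -38.2] [0.0, 2.9, -0.0] [0.4687 0.0407 0.3311]
[-16.8, -7.5, -39.1] [0.0, 2.9, -0.0] [0.4442 0.0059 0.3387]
[-3.7, -1.2, -42.7] [0.0, 2.9, -0.0] [ 0.4297 -0.0343  0.34  ]
[0.8, 0.1, -43.2] [0.0, 2.9, -0.0] [ 0.4173 -0.0758  0.34  ]
[3.0, 0.0, -43.1] [0.0, 2.9, -0.0] [ 0.4048 -0.1172  0.34  ]
[5.2, 0.0, -42.9] [0.0, 2.9, -0.0] [ 0.3924 -0.1586  0.34  ]
[7.4, 0.0, -42.6] [0.0, 2.9, -0.0] [ 0.38 -0.2   0.34]
```

View pics/c5.png

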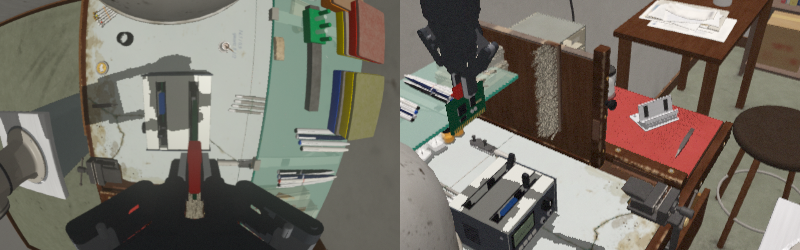

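The red card is out and held squarely, and the tester is left with blue seated. I'll move past the post in front, at z 0.36.

```bash
python3 -m jog '{"claw":[0,0,0,0,0,0,0,0,0,0],"xyz":[[-26,-14,-33],[-24,-14,-35],[-23,-14,-36],[-21,-8,-37],[-19,-4,-38],[-17,0,-39],[-4,0,-43],[1,0,-43],[3,0,-43],[5,0,-43]],"rotation":[[0,2.9,0],[0,2.9,0],[0,2.9,0],[0,2.9,0],[0,2.9,0],[0,2.9,0],[0,2.9,0],[0,2.9,0],[0,2.9,0],[0,2.9,0]]}'
python3 - <<'E'
from h import *
plan([[.41,-.20,.33],[.426,-.247,.165]],frame(-.515),6)
E
```

```text
time: 8.5
tcp_pos: [0.3785, -0.1644, 0.3394]
tool_rot: [0.691, -0.174, 0.154, -0.685]
wrist_force: [-0.1, -0.4, -0.7]
opening: 0.0089
turn [ 0.8553  2.7165 -1.4405]
[33.7, 6.5, -13.2] [0.1, 0.5, -0.2] [ 0.4024 -0.1914  0.3323]
[16.4, 26.1, -8.9] [0.1, 0.5, -0.2] [ 0.4123 -0.2069  0.3059]
[8.3, 35.2, -7.0] [0.1, 0.5, -0.2] [ 0.4157 -0.2169  0.2707]
[8.2, 35.2, -7.0] [0.1, 0.5, -0.2] [ 0.4192 -0.2269  0.2355]
[8.1, 35.2, -7.0] [0.1, 0.5, -0.2] [ 0.4226 -0.237   0.2002]
[8.0, 35.2, -7.0] [0.1, 0.5, -0.2] [ 0.426 -0.247  0.165]
```

```bash
python3 -m jog '{"claw":[0,0,0,0,0,0,0],"xyz":[[33,6,-13],[16,26,-9],[8,35,-7],[8,35,-7],[8,35,-7],[8,32,-7],[0,0,0]],"rotation":[[0,0.5,-0.2],[0,0.5,-0.2],[0,0.5,-0.2],[0,0.5,-0.2],[0,0.5,-0.2],[0,0,-0.2],[0,0,0]]}'
python3 - <<'E'
from h import *
t=tool();im=robot.capture("wrist");cv2.imwrite("pics/wrist4.png",im);print(repr(t),robot.observe()["joint_positions"])
cv2.imwrite("pics/c6.png",cv2.resize(im[40:400,240:560],(711,800)) if 0 else cv2.resize(im[100:400,200:560],(720,600)))
E
```

```text
time: 9.38
tcp_pos: [0.4173, -0.2491, 0.1571]
tool_rot: [0.686, -0.189, 0.174, -0.681]
wrist_force: [-0.2, -0.2, -1.5]
opening: 0.0091
(array([ 0.4173, -0.2491,  0.1571]), array([ 0.686 , -0.1895,  0.1737, -0.6807])) [-0.685   0.357   1.7213 -0.0182  1.0779 -0.157 ]
```

View pics/c6.png

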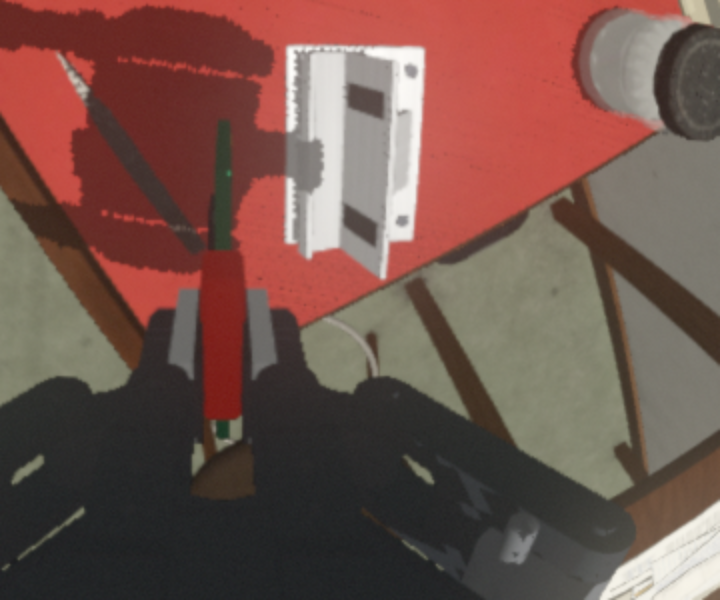

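The wrist view shows the rest to the card's right. The plate's top edge runs (393,57) to (383,277) in the crop, the lip (310,53) to (308,258), and the ledge is empty.

```bash
python3 - <<'E'
from h import *
t=(np.array([ 0.4173, -0.2491,  0.1571]), np.array([ 0.686 , -0.1895,  0.1737, -0.6807]))
P=lambda u,v,z:plane("wrist",(200+u/2,100+v/2),z,t)
for nm,a,b,z in [("top",(393,57),(383,277),.0465),("lip",(310,53),(308,258),.0207),("valley",(345,57),(343,248),.007),("basef",(287,46),(286,243),-.004),("baser",(424,46),(412,240),-.004)]:
    A,B=P(*a,z),P(*b,z);d=A-B;print(nm,A,B,"mid",(A+B)/2,"len",np.linalg.norm(d),"yaw",np.arctan2(-d[0],d[1]))
M=R.from_quat(t[1]).as_matrix();print(M)
# check: the held card's top of grip seen -> tool coordinates
E
```

```text
top [ 0.505  -0.2338  0.0465] [ 0.4584 -0.3227  0.0465] mid [ 0.4817 -0.2782  0.0465] len 0.10041390671514043 yaw -0.48219693611133285
lip [ 0.4764 -0.2199  0.0207] [ 0.4294 -0.3085  0.0207] mid [ 0.4529 -0.2642  0.0207] len 0.10030244929631985 yaw -0.48774226028576584
valley [ 0.4911 -0.2315  0.007 ] [ 0.4464 -0.319   0.007 ] mid [ 0.4687 -0.2753  0.007 ] len 0.09821183639542955 yaw -0.47260025954273177
basef [ 0.4696 -0.2152 -0.004 ] [ 0.4203 -0.3063 -0.004 ] mid [ 0.4449 -0.2608 -0.004 ] len 0.10361820884252898 yaw -0.4950149243633425
baser [ 0.5309 -0.2473 -0.004 ] [ 0.4814 -0.3394 -0.004 ] mid [ 0.5062 -0.2934 -0.004 ] len 0.1045954506742538 yaw -0.4932023759249061
[[ 0.8678 -0.0235  0.4963]
 [-0.4965 -0.0015  0.8681]
 [-0.0197 -0.9997 -0.013 ]]
```

Wrist view lengths come to 100 mm and three views agree within about 2 mm, so the rest's origin is ≈ (0.4651,-0.2710), yaw -0.49.

```bash
cat >> h.py <<'E'
XR=np.array([.882,-.471]);O=np.array([.4651,-.2710])
def goal(up,off,lat=-.003):
    x=.0187+.343*up-.939*off;z=.0565+.939*up+.343*off
    return np.array([*(O+XR*x+lat*np.array([.471,.882])),z])
E
python3 - <<'E'
from h import *
plan([goal(.07,.01)],frame(-.49,.35),3)
E
```

```text
turn [ 0.4553 -1.7858 19.0628]
[28.5, 10.5, 1.0] [0.2, -0.6, 6.4] [ 0.443  -0.2627  0.1476]
[29.5, 7.3, 0.7] [0.2, -0.6, 6.4] [ 0.4681 -0.276   0.1366]
[30.1, 4.0, 0.3] [0.2, -0.6, 6.4] [ 0.4931 -0.2893  0.1257]
```

```bash
python3 -m jog '{"claw":[0,0,0,0,0],"xyz":[[24,0,1],[24,2,1],[24,6,0],[15,5,0],[0,0,0]],"rotation":[[0.2,-0.6,6.0],[0.2,-0.6,6.0],[0,-0.6,5.0],[0,0,2],[0,0,0]]}'
python3 - <<'E'
from h import *
plan([goal(.04,.004)],frame(-.49,.35),3)
E
```

```text
time: 10.05
tcp_pos: [0.4936, -0.2868, 0.1391]
tool_rot: [-0.646, 0.288, -0.048, 0.705]
wrist_force: [-0.4, 0.3, -0.4]
opening: 0.0087
turn [ 0.1583  0.1138 -0.1261]
[3.8, 14.1, -0.8] [0.1, 0.0, -0.0] [ 0.492  -0.2869  0.1246]
[3.8, 14.1, -0.8] [0.1, 0.0, -0.0] [ 0.4905 -0.287   0.11  ]
[3.8, 14.1, -0.8] [0.1, 0.0, -0.0] [ 0.489  -0.2871  0.0954]
```

```bash
python3 -m jog '{"claw":[0,0,0,0],"xyz":[[4,14,-1],[4,14,-1],[4,13,-1],[0,0,0]],"rotation":[[0,0,0],[0,0,0],[0,0,0],[0,0,0]]}'
python3 - <<'E'
from h import *
plan([goal(.004,.002)],frame(-.49,.35),4)
t=tool();im=robot.capture("wrist");cv2.imwrite("pics/wrist5.png",im);s=robot.capture("side");cv2.imwrite("pics/side5.png",s)
cv2.imwrite("pics/c7.png",np.hstack([cv2.resize(im[100:400,180:480],(400,400)),cv2.resize(s[130:230,355:455],(400,400),interpolation=cv2.INTER_CUBIC)]))
E
```

```text
time: 10.55
tcp_pos: [0.4882, -0.2872, 0.0965]
tool_rot: [-0.647, 0.287, -0.049, 0.705]
wrist_force: [-0.5, 0.1, -0.1]
opening: 0.0092
turn [0.1766 0.1185 0.0381]
[0.7, 9.2, 0.1] [0.0, 0.0, 0.0] [ 0.4861 -0.286   0.0876]
[0.7, 9.2, 0.1] [0.0, 0.0, 0.0] [ 0.484  -0.2847  0.0787]
[0.7, 9.2, 0.1] [0.0, 0.0, 0.0] [ 0.4818 -0.2835  0.0698]
[0.7, 9.2, 0.1] [0.0, 0.0, 0.0] [ 0.4797 -0.2822  0.0609]
```

View pics/c7.png

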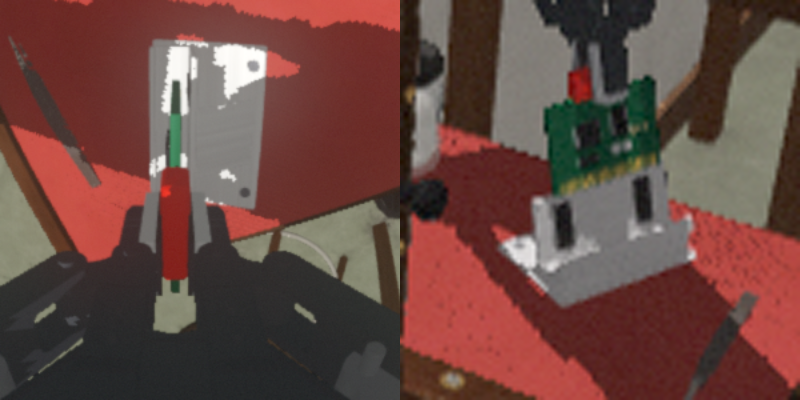

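The card sits over the plate, centred and parallel: contact edge at crop (565-660,~180), plate top at (535-690,~195). Descending.

```bash
python3 -m jog '{"claw":[0,0,0,0],"xyz":[[0,9,0],[0,9,0],[1,9,0],[0,2,0]],"rotation":[[0,0,0],[0,0,0],[0,0,0],[0,0,0]]}'
python3 - <<'E'
from h import *
plan([goal(.0,.0)],frame(-.49,.35),3)
E
```

```text
time: 11.15
tcp_pos: [0.4808, -0.2835, 0.0688]
tool_rot: [-0.648, 0.286, -0.05, 0.704]
wrist_force: [0.1, 0.3, 0.1]
opening: 0.0087
turn [0.2101 0.1139 0.2525]
[1.1, 4.0, 0.2] [0.1, 0.0, 0.1] [ 0.4806 -0.2831  0.0647]
[1.1, 4.0, 0.2] [0.1, 0.0, 0.1] [ 0.4804 -0.2828  0.0606]
[1.1, 4.0, 0.2] [0.1, 0.0, 0.1] [ 0.4802 -0.2825  0.0565]
```

```bash
python3 -m jog '{"claw":[0,0,0],"xyz":[[0.5,4,0],[0.5,4,0],[0,2,0]],"rotation":[[0,0,0.1],[0,0,0.1],[0,0,0]]}'; python3 -m jog '{"claw":[0,0],"xyz":[[0,2,0],[0,2,0]],"rotation":[[0,0,0],[0,0,0]]}'
```

```text
time: 11.52
tcp_pos: [0.4787, -0.2824, 0.0585]
tool_rot: [-0.647, 0.287, -0.049, 0.704]
wrist_force: [-0.2, -0.2, -0.1]
opening: 0.0092
time: 11.78
tcp_pos: [0.4786, -0.2821, 0.0566]
tool_rot: [-0.648, 0.286, -0.05, 0.704]
wrist_force: [1.9, 0.3, 16.1]
opening: 0.0091
```

Ledge contact came at the predicted height. I'll ease off slightly, then bring the card against the plate.

```bash
python3 -m jog '{"claw":[0,0],"xyz":[[1,-0.7,0],[1.5,0,0]],"rotation":[[0,0,0],[0,0,0]]}'; python3 -m jog '{"claw":[0],"xyz":[[1.5,0,0]],"rotation":[[0,0,0]]}'
```

```text
time: 12.02
tcp_pos: [0.4804, -0.2829, 0.0572]
tool_rot: [-0.647, 0.287, -0.049, 0.704]
wrist_force: [-3.9, 2.6, 4.5]
opening: 0.0089
time: 12.15
tcp_pos: [0.4805, -0.2829, 0.057]
tool_rot: [-0.647, 0.288, -0.048, 0.704]
wrist_force: [-5.7, 2.7, 6.6]
opening: 0.0092
```

```bash
python3 -m jog '{"claw":[0.1,0.2,0.35,0.35],"xyz":[[0,0,0],[0,0,0],[0,0,0],[0,0,0]],"rotation":[[0,0,0],[0,0,0],[0,0,0],[0,0,0]]}'
python3 - <<'E'
from h import *
im=robot.capture("wrist");cv2.imwrite("pics/wrist6.png",im);s=robot.capture("side");cv2.imwrite("pics/side6.png",s)
cv2.imwrite("pics/c8.png",np.hstack([cv2.resize(im[100:400,180:480],(400,400)),cv2.resize(s[130:230,355:455],(400,400),interpolation=cv2.INTER_CUBIC)]))
E
```

```text
time: 12.65
tcp_pos: [0.4813, -0.2835, 0.0563]
tool_rot: [-0.647, 0.287, -0.049, 0.704]
wrist_force: [-0.6, -0.4, -0.1]
opening: 0.0299
```

View pics/c8.png

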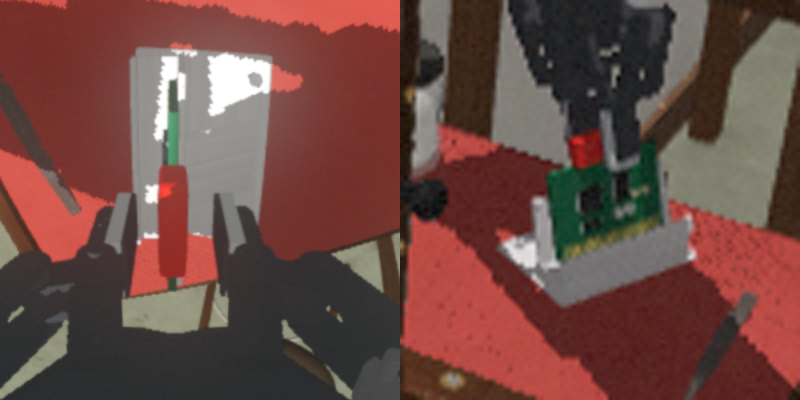

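The card stands in the ledge, leaning on the plate (side crop (550-660,150-255)), and the open fingers are clear on both sides. Withdrawing along the tool axis.

```bash
python3 -m jog '{"claw":[0.35,0.35,0.35,0.35,0.35,0.35,0.35,0.35],"xyz":[[0,-10,0],[0,-20,0],[0,-30,0],[0,-40,0],[-30,-40,0],[-50,-10,0],[-50,0,0],[-20,0,0]],"rotation":[[0,0,0],[0,0,0],[0,0,0],[0,0,0],[0,0,0],[0,0,0],[0,0,0],[0,0,0]]}'
python3 -m jog '{"claw":[0.35,0.35,0.35,0.35],"xyz":[[0,0,0],[0,0,0],[0,0,0],[0,0,0]],"rotation":[[0,0,0],[0,0,0],[0,0,0],[0,0,0]]}'
python3 - <<'E'
from h import *
t=tool();im=robot.capture("wrist");s=robot.capture("side");cv2.imwrite("pics/side7.png",s);cv2.imwrite("pics/wrist7.png",im)
print(t)
# width of card vs plate in side view: grip centre
for a,ct,bx in blobs(s,(0,150,110),(8,255,255),(480-100,150,430,190),20): print(a,ct,plane("side",ct,.075),bx.round(1).tolist())
z=lambda i,x,y,w,h:cv2.resize(i[y:y+h,x:x+w],(400,400),interpolation=cv2.INTER_CUBIC)
cv2.imwrite("pics/c9.png",np.hstack([z(im,200,60,320,320),z(s,355,130,100,100)]))
E
```

```text
time: 13.75
tcp_pos: [0.4024, -0.2412, 0.2579]
tool_rot: [-0.648, 0.286, -0.05, 0.704]
wrist_force: [1.2, -0.6, -0.1]
opening: 0.0299
time: 14.25
tcp_pos: [0.4037, -0.2419, 0.2589]
tool_rot: [-0.649, 0.285, -0.051, 0.704]
wrist_force: [-0.6, -0.9, -1.2]
opening: 0.0301
(array([ 0.4037, -0.2419,  0.2589]), array([-0.6486,  0.285 , -0.0514,  0.7039]))
94 [404.234  165.9043] [ 0.4836 -0.2719  0.075 ] [[396.70001220703125, 165.10000610351562], [410.5, 160.5], [412.6000061035156, 166.8000030517578], [398.79998779296875, 171.39999389648438]]
210 [384.6143 176.7762] [ 0.5024 -0.2046  0.075 ] [[380.0, 166.0], [394.0, 166.0], [394.0, 189.0], [380.0, 189.0]]
23 [425.8261 182.6087] [ 0.4128 -0.234   0.075 ] [[421.79998779296875, 183.60000610351562], [423.0, 180.0], [430.20001220703125, 182.39999389648438], [429.0, 186.0]]
```

View pics/c9.png

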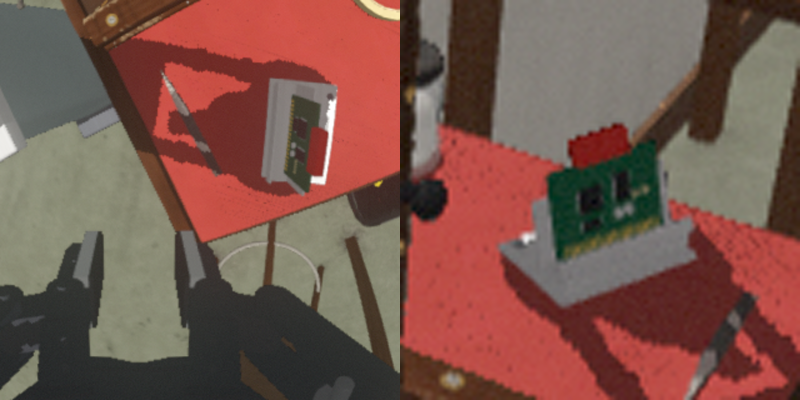

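The card stands alone and leaning. I'll check how well it is centred from the board's top corners: side crop (548,175) and (655,143).

```bash
python3 - <<'E'
from h import *
q=np.array([.471,.882]);S=lambda u,v:(355+(u-400)/4,130+v/4)
for n,P in [("board top",[S(548,175),S(655,143)])]:
    pts=[plane("side",p,.061) for p in P];print(n,pts,[(p[:2]-O)@q for p in pts],[(p[:2]-O)@XR for p in pts])
t=(np.array([ 0.4037, -0.2419,  0.2589]), np.array([-0.6486,  0.285 , -0.0514,  0.7039]))
W=lambda u,v:(200+u*.8,60+v*.8)
im=cv2.imread("pics/wrist7.png")
for nm,lo,hi,box,z in [("grip",(0,150,60),(6,255,255),(435,150,465,206),.0755),("green",(40,60,20),(85,255,255),(410,120,470,220),.04)]:
    for a,ct,bx in blobs(im,lo,hi,box,60):
        print(nm,a,ct,[((plane("wrist",p,z,t)[:2]-O)@q).round(4) for p in bx],"mid",(plane("wrist",ct,z,t)[:2]-O)@q)
for nm,a,z in [("base+y",(270,80),-.003),("base-y",(263,180),-.003),("baserear+y",(336,87),-.003),("baserear-y",(325,184),-.003)]: p=plane("wrist",W(*a),z,t);print(nm,(p[:2]-O)@q,(p[:2]-O)@XR)
E
```

```text
board top [array([ 0.5016, -0.245 ,  0.061 ]), array([ 0.4618, -0.3126,  0.061 ])] [np.float64(0.04010883184134699), np.float64(-0.03821520451265932)] [np.float64(0.01994895362160807), np.float64(0.01665653606093213)]
grip 461 [452.9848 180.7983] [np.float64(-0.0185), np.float64(0.021), np.float64(0.0207), np.float64(-0.0188)] mid 0.001256041465270089
base+y 0.04982188605293875 -0.022026125358192355
base-y -0.05554142594865308 -0.020569316114152986
baserear+y 0.04946527942065411 0.045718127561710675
baserear-y -0.052106547579828896 0.04676108274304779
```

Centred within about 3 mm. One last check on the blue card, then I'll hand in.

```bash
python3 - <<'E'
from h import *
for n in ("side0","side7"): print(n,[(a,c) for a,c,_ in blobs(cv2.imread(f"pics/{n}.png"),(100,120,40),(125,255,255),(195,225,315,345),30)])
s=robot.observe();print(s["time"],s["wrist_force"]);print(robot.sign_off())
E
```

```text
side0 [(np.int32(126), array([258.254 , 280.6984]))]
side7 [(np.int32(128), array([258.1875, 280.7969]))]
14.35 [0.0165 0.4216 0.3863]
the job is handed in; nothing more can be done
None
```

The job is handed in at about 14.4 s of the 48 s allowed. I swung the rear slot's lever out to its stop and the red card stayed up. I then drew it out by its grip, stood it in the rest's ledge against the back plate, and pulled the gripper clear.

- **Card in the rest:** the last pictures show it standing by itself, contact edge in the ledge, about 1 mm off centre by the grip. The back of the rest measured about 1 mm off the other way, so I trust the centring to about 3 mm.
- **Blue card:** its grip is within 0.1 px of where it started in the side view, so it is still seated.
- **Forces:** the highest reading I saw was 28 N, with the closed fingertips on the lever at its stop. Setting the card on the ledge reached 16 N.
- **Jar and tape roll:** I kept the arm clear of them and felt no contact there, but I did not measure their positions again at the end.
- **Disagreement:** during the lever push the fingertips rose about 5 mm above plan. I lowered them mid-stroke and finished the push.

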